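# Shut the slide tray and clamp it with the under-slab knob

### The arm

A 6-joint arm with a two-finger parallel gripper is mounted at the origin on the work surface. World frame = base frame: x ahead of the robot, y to its left, z up, the work surface at z = 0. Lengths are in mm, angles in degrees, forces in N, time in s.
With the tool pointing down it reaches from about 350 to 850 mm from the base axis. Payload 8.1 kg.
Tool frame: the origin (TCP) lies at the very end of the fingers, on their centre line; the grasp point (between the pads) lies 19 mm behind it (r.grip_point_offset is the distance from the TCP to the grasp point, in mm); z points along the fingers, y is the line along which they close (so a half turn about z gives the same grasp; the last joint's range is limited). The gripper opens to 85 mm and grips with 20 to 120 N. Pads are 22 mm wide; open, the fingers measure 114 mm over their backs; the gripper's body (76 mm by 85 mm) begins 54 mm behind the grasp point. The pads swing forward as they close: fully open they stand 13 mm farther back than shut.
Start: joints at [63.518, 7.471, 85.268, -0, 87.261, -4.893], TCP at [220.747, 557.921, 231.292] pointing down, gripper open.
Joint ranges: [-169.43, 169.43], [-51.17, 129.36], [1.28, 143.12], [-76.62, 256.62], [0, 156.53], [-152.29, 152.29]. Speed limits (degrees/s): [136.94, 136.94, 159.86, 180, 180, 180].

### API

Orientations are given as [roll, pitch, yaw] about the fixed x, y, z axes, in that order (R = Rz(yaw) Ry(pitch) Rx(roll)).
In Python, from bench import status, eyes, r gives the robot as it stands.
- The arm moves only by the shell command python3 -m handwheel 'ROWS' [FORCE]. ROWS is a JSON object whose one key "series" holds a list that holds one entry, the list of rows, each a list of 7 numbers: the shift along the tool's x, y, z in cm, then the turn, a rotation vector about the tool's x, y, z in rad, then the opening, from 0 (shut) to 1 (fully open). In form: {"series": [[[tx, ty, tz, rx, ry, rz, claw], ...]]}. A call has 1 to 12 rows; each row is the pose to reach, as a shift and turn from the pose commanded when the call began, along the tool's axes at that moment; what a row does not reach only later rows make up. A row lasts 1/8 s, in which the tool goes at most 62.5 mm and 10.7 degrees, less where a joint would pass 70% of its speed; a pose out of reach is approached as far as the arm can. A call with a gripper value outside its range is refused whole. The fingers move at their own pace and stop on an object; FORCE is the grip in N (left out, the last holds). Time passes only in rows, so rows that repeat a pose let the fingers close. It gives the time, the measured TCP pose, the force, the opening and the grip force at its end, in the units of the state.
- status.sense(): the state, without advancing time (a new reading comes with each control period).
- eyes.snapshot(name): name is "scene" or "top"; returns a dict with "img" (400x640x3 uint8, red, green, blue), "mtx" (3x3 intrinsics, pixels), "k1" (the pictures are not rectified: a ray, as slopes to the right and down, at radius r is drawn at 1 + k1 r^2 times it, then the intrinsics apply), "R" (3x3) and "t" (3): a world point X has camera coordinates R X + t. Camera axes: x right, y down, z forward; pixel columns grow to the right and rows downward; lengths in mm; the calibration is good to about 2 mm. A picture is of the moment at which its call begins. There is no depth.
- r.hand_in(): hands the job in; it is judged then, once.
The state is a dict: "time": time; "joint_pos": joint angles; "qd": joint speeds; "joint_efforts": joint torques, N m; "tool_pos": TCP position; "tcp_rot": TCP orientation; "ft_force": force on the tool from outside, world axes, zero at the start; "wrist_torque": the same for the moment, N m; "finger_gap": finger opening in mm; "grip_force": force on a finger pad.
Only numpy, scipy, OpenCV 4.12 (cv2) and the standard library are available. Lean on these libraries where they do the work, as an engineer would, in place of code of your own. Each camera call takes 0.05 s, during which the arm holds its last target. There are 200 camera calls.

### The job

Push the slide tray gently home under the marble slab until it meets its stop, then turn the clamp knob on the slab's underside clockwise by its lever until its steel finger bears on the tray front, and tighten it snug but not hard (about 11 N at the lever's end), so that it keeps pressing after you let go. Keep the cup and the cezve standing in the tray, and leave the stake and the press handle on the slab where they are.

Things in the scene. Friction and masses are not known exactly. Their poses are not given: they have to be found in the camera images.
- bench: Fixed marble slab on two wooden side legs, 267 x 500 mm, 25 mm thick, underside 110 mm, top 135 mm above the work surface. Origin on the work surface under the middle of the shut tray; x = direction in which the tray slides shut, y left, z up. Slab from 117 mm in front (-x) of the origin to 150 mm behind. Brass runners with guides 20 mm high reach 280 mm in front.
- tray_home (a point): Point of the bench, 8 mm above its origin, where the origin of the shut tray nominally comes to lie. A rigid wooden stop hidden under the slab really ends the tray's travel up to 5 mm before or beyond this (along bench x); where exactly is not known and must be felt.
- tray: Loose wooden slide tray, 240 mm long (x) by 220 mm wide (y), 3 mm side play, side walls 35 mm high, front panel 67 mm high, 12 mm thick, its outer face 120 mm in front (-x) of the origin. Origin at the centre of its underside, 8 mm above the work surface. Starts drawn out 50 to 100 mm towards the robot; about 0.75 kg with contents, sliding it takes 1 to 5 N, at the stop more.
- tray_pull (a point): Centre of the flat outer (-x) face of the brass pull in the middle of the tray's front panel; the face is 70 mm wide and 16 mm high, 140 mm in front of the tray's origin and 56 mm above the work surface.
- knob: Brass clamp knob hung under the slab, right of the tray: fluted hub 42 mm across with a straight lever 12 mm wide, 14 mm high, reaching 125 mm from the axis, past the slab edge. Origin on the vertical axis at the lever's mid height, 90 mm above the work surface; x along the lever, z up. Turned clockwise seen from above to tighten: the lever sweeps from the right towards the tray's middle.
- knob_grip (a point): Point on the lever's centre line, 110 mm from the axis, 90 mm above the work surface. Push here square to the lever (or pinch): 4 to 6.5 N turns the knob freely with steady drag; once the finger bears on the tray the push grows slowly (about 1 N per mm): rightly snug at 9.5 to 12 N, too tight beyond 14 N. The knob stays where it is left.
- knob_axis (a point): Point of the slab's underside (110 mm high) on the knob's axis. Below it a springy steel finger turns with the knob, 22 degrees (up to 7 more or less) clockwise of the lever; its 14 mm pin, 55 mm from the axis, hangs down to 38 mm height and swings in front of the shut tray's panel. It meets the panel after 0.6 to 1.4 rad of turning; exactly where is not known and must be felt.
- cup: Loose silver-toned tinned cup standing in the tray, 60 mm across, 58 mm high, origin at the centre of its foot, z up.
- cezve: Loose copper cezve standing in the tray, 70 mm across, 62 mm high, with a long brass handle along its x axis up to 75 mm high; origin at the centre of its foot, z up.
- stake: Loose brass mushroom-shaped planishing stake standing on the slab, 60 mm across, 87 mm high; origin at the centre of its foot.
- press: Loose bronze lever-press handle on the slab: foot 60 x 50 mm, handle 100 mm to its +y with a wooden ball, 86 mm high; origin at the centre of its foot.
Things that resemble listed ones, but are neither listed nor needed, are in the scene too. There is more than one size of the cup; the one meant has the size given above.

How it is judged:
By the outcome, as a careful person would: the job done as asked, in the order asked, and still so for the second after the job is handed in, with the robot touching nothing.
It also fails if it takes over 72 s, if anything falls off the work surface, if the arm or the gripper's body presses on something with over 40 N, if the wrist force passes 120 N, or if a joint passes its speed limit or range.

## Working session

There is one attempt and no reset: what is moved stays moved. The work goes in short steps, Python scripts to look and compute and a shell command to move; the robot and the scene stay as the last step left them, time stands still between calls to the robot, and variables do not carry over. Pictures are saved under pics/ and viewed, at most 10 in all, crops included, and the job is handed in when it is done.

```bash
ls; mkdir -p pics; python3 - <<'E'
from bench import status, eyes, r
import cv2
s=status.sense()
print({k:s[k] for k in s})
for n in("scene","top"):
    d=eyes.snapshot(n); cv2.imwrite(f"pics/{n}0.png",d["img"][:,:,::-1]); print(n,d["mtx"],d["k1"],d["R"],d["t"])
E
```

```text
pics
{'time': 0.0, 'joint_pos': array([ 6.35171032e+01,  7.51427215e+00,  8.53300418e+01, -6.64332938e-04,
        8.72582993e+01, -4.89341612e+00]), 'qd': array([ 0.04205757,  0.07531389, -0.02824056, -0.03986545,  0.02625353,
       -0.03356294]), 'joint_efforts': array([ 3.12640012e-03, -5.69396710e+01, -5.00550377e+01, -8.81827236e-05,
        1.45604450e-02, -4.83275346e-05]), 'tool_pos': array([220.52024395, 557.43260094, 230.24580214]), 'tcp_rot': array([-1.79897704e+02, -8.09205874e-03,  1.58410544e+02]), 'ft_force': array([ 0.52960776, -0.42165965, -0.20035074]), 'wrist_torque': array([-0.01450383,  0.0395511 , -0.02232106]), 'grip_force': 0.0, 'finger_gap': 85.17882012004445}
scene [[484.82053585   0.         311.81064067]
 [  0.         484.82053585 190.68103522]
 [  0.           0.           1.        ]] -0.10510475549325829 [[ 0.57793695  0.81607241 -0.00383447]
 [ 0.70802132 -0.5037414  -0.49492464]
 [-0.40582593  0.28332035 -0.86892744]] [-303.87357142 -386.59651176 1334.74918844]
top [[476.44327691   0.         321.88414333]
 [  0.         476.44327691 200.45698174]
 [  0.           0.           1.        ]] -0.08237447250812502 [[-0.01610427 -0.99984124 -0.00762524]
 [-0.98976007  0.01702274 -0.14172235]
 [ 0.14182965  0.00526482 -0.98987708]] [ -25.74019729  609.45292866 1015.23727144]
```

View pics/scene0.png

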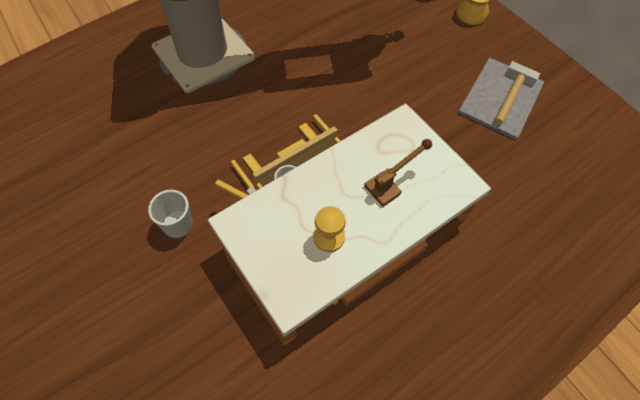

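View pics/top0.png

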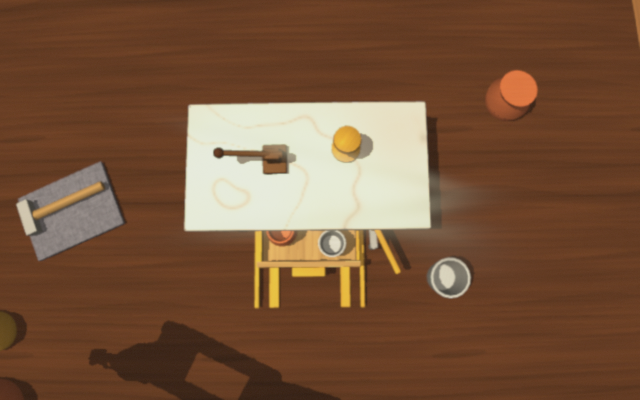

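The scene view shows the slab with the stake at (330,228) and the press at (385,185). The tray is drawn out at about (295,155), and a lookalike large cup stands at (170,213). In the top view the slab spans (187..430, 102..230), the pull is near (308,271), the lever runs from (378,232) to (398,272), and the cup in the tray is at (332,243). Next I'll measure.

```bash
cat > h.py <<'E'
import numpy as np, cv2
from bench import status, eyes, r
def ray(d,p):
    q=(np.array(p,float)-d["mtx"][:2,2])/d["mtx"][0,0]; u=q.copy()
    for _ in range(20): u=q/(1+d["k1"]*(u@u))
    R=np.array(d["R"]); return -R.T@np.array(d["t"]), R.T@np.r_[u,1]
def onz(d,p,z):
    o,v=ray(d,p); return o+v*(z-o[2])/v[2]
def tri(d1,p1,d2,p2):
    A=[];b=[]
    for d,p in((d1,p1),(d2,p2)):
        o,v=ray(d,p); v/=np.linalg.norm(v); M=np.eye(3)-np.outer(v,v); A.append(M);b.append(M@o)
    return np.linalg.solve(A[0]+A[1],b[0]+b[1])
def proj(d,X):
    c=np.array(d["R"])@X+d["t"]; u=c[:2]/c[2]; return u*(1+d["k1"]*(u@u))*d["mtx"][0,0]+d["mtx"][:2,2]
E
cat > a.py <<'E'
from h import *
np.set_printoptions(precision=1,suppress=True)
S=eyes.snapshot("scene");T=eyes.snapshot("top")
def quad(d,roi):
    hsv=cv2.cvtColor(d["img"],cv2.COLOR_RGB2HSV); m=cv2.inRange(hsv,(0,0,165),(179,70,255))
    n,l,st,_=cv2.connectedComponentsWithStats(m); i=1+np.argmax(st[1:,4])
    c=cv2.convexHull(max(cv2.findContours((l==i).astype('uint8'),0,1)[0],key=cv2.contourArea))
    for e in range(2,40):
        a=cv2.approxPolyDP(c,e,True)
        if len(a)==4: break
    return a[:,0]
qs=quad(S,0);qt=quad(T,0);print(qs,qt)
P=np.array([onz(T,p,135) for p in qt]);print(P)
for p in qt:
    X=onz(T,p,135); j=np.argmin(np.linalg.norm(qs-proj(S,X),axis=1)); print(p,qs[j],tri(T,p,S,qs[j]))
print("centre",P.mean(0))
hs=cv2.cvtColor(T["img"],cv2.COLOR_RGB2HSV)
m=cv2.inRange(hs,(18,150,120),(32,255,255));
n,l,st,ce=cv2.connectedComponentsWithStats(m)
for i in range(1,n):
    if st[i,4]>30: print(st[i],ce[i])
c=cv2.resize(T["img"][215:315,240:440],None,fx=4,fy=4,interpolation=cv2.INTER_CUBIC);cv2.imwrite("pics/topc.png",c[:,:,::-1])
c=cv2.resize(S["img"][100:220,200:360],None,fx=5,fy=5,interpolation=cv2.INTER_CUBIC);cv2.imwrite("pics/scc.png",c[:,:,::-1])
E
python3 a.py
```

```text
[[406 104]
 [490 188]
 [283 332]
 [208 219]] [[424 102]
 [429 227]
 [185 230]
 [189 105]]
[[ 801.1 -254.3  135. ]
 [ 538.  -251.5  135. ]
 [ 540.   242.2  135. ]
 [ 804.4  241.2  135. ]]
[424 102] [283 332] [ 800.8 -254.2  135.8]
[429 227] [208 219] [ 537.8 -252.   134.8]
[185 230] [406 104] [541.1 244.3 132.6]
[189 105] [490 188] [804.6 241.4 135. ]
centre [670.9  -5.6 135. ]
[333 127  28  26 593] [346.5 140. ]
[254 231   9  77 479] [257.1 265.9]
[355 231  10  76 457] [360.4 265.4]
[376 230  25  44 290] [387.9 252. ]
[269 266  11  42 413] [273.5 286.9]
[291 266  35  11 356] [308.2 271.2]
[339 266  12  41 418] [345. 286.]
```

View pics/topc.png

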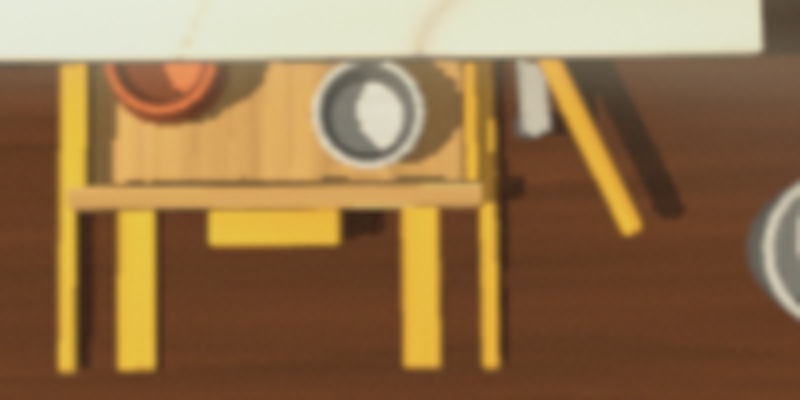

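View pics/scc.png

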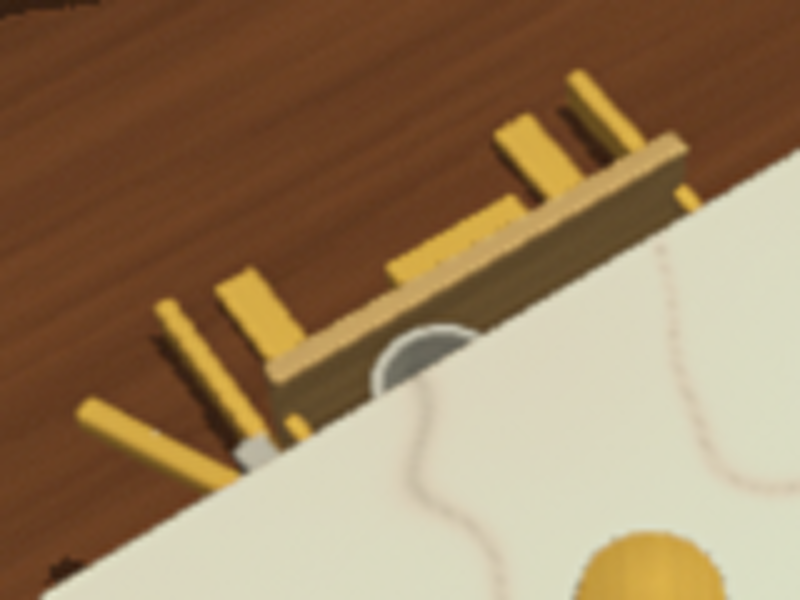

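In the top crop, the pull's outer edge runs from (207,245) to (342,245), the lever tip's middle is at (630,233), and the lever leaves the slab edge at (552,60). The cup is at (368,112) and the cezve rim at (162,80). In the scene crop the lever tip is at (86,408), the pull's outer edge runs from (388,270) to about (515,197), and the grey finger is at (258,455).

```bash
cat > b.py <<'E'
from h import *
np.set_printoptions(precision=1,suppress=True)
S=eyes.snapshot("scene");T=eyes.snapshot("top")
t=lambda x,y:(240+x/4-.4,215+y/4-.4); s=lambda x,y:(200+x/5-.4,100+y/5-.4)
for n,p,z in(("pullL",t(207,245),64),("pullR",t(342,245),64),("tip",t(630,233),97),("lev@edge",t(552,60),97),("cup rim",t(368,112),66),("panel L",t(72,208),75),("panel R",t(482,205),75),("runL end",t(66,372),20),("runR end",t(491,368),20),("fingertop",t(537,135),60)):
    print(n,onz(T,p,z))
print("tri tip",tri(T,t(630,233),S,s(84,408)),"pullR",tri(T,t(342,245),S,s(388,268)))
# lever axis by line fit on mask (top)
m=cv2.inRange(cv2.cvtColor(T["img"],cv2.COLOR_RGB2HSV),(18,150,120),(32,255,255)); ys,xs=np.nonzero(m[231:274,374:402]); 
pts=np.array([onz(T,(x+374,y+231),97)[:2] for x,y in zip(xs,ys)],np.float32)
vx,vy,x0,y0=cv2.fitLine(pts,cv2.DIST_HUBER,0,.01,.01).ravel(); v=np.array([vx,vy]); v*=-np.sign(vx)
e=((pts-[x0,y0])@v); tip=np.array([x0,y0])+v*np.percentile(e,99)
print("lever dir deg",np.degrees(np.arctan2(v[1],v[0])),"tip",tip,"axis",tip-125*v,"grip",tip-15*v)
E
python3 b.py
```

```text
pullL [444.5  31.8  64. ]
pullR [443.4 -40.2  64. ]
tip [ 447.3 -189.3   97. ]
lev@edge [ 537.7 -151.7   97. ]
cup rim [513.9 -55.4  66. ]
panel L [465.  102.6  75. ]
panel R [ 463.2 -114.7   75. ]
runL end [375.1 113.8  20. ]
runR end [ 373.8 -121.3   20. ]
fingertop [ 500.3 -146.4   60. ]
tri tip [ 447.1 -190.2   92.6] pullR [444.1 -38.9  63.6]
lever dir deg -155.75952 tip [ 448.5 -190.5] axis [ 562.4 -139.2] grip [ 462.1 -184.3]
```

```bash
cat > g.py <<'E'
import sys
from h import *
from scipy.spatial.transform import Rotation as Ro
def delta(P,R):
    s=status.sense(); R0=Ro.from_euler('xyz',s["tcp_rot"],degrees=True)
    return np.round(np.r_[R0.inv().apply(np.array(P)-s["tool_pos"])/10,(R0.inv()*R).as_rotvec()],3)
def frame(yaw_y,tilt=0):
    # tool y at world angle yaw_y(deg), tool z tilted by tilt towards (yaw_y-90)
    a=np.radians(yaw_y);t=np.radians(tilt);y=np.array([np.cos(a),np.sin(a),0]);f=np.array([np.sin(a),-np.cos(a),0])
    z=np.sin(t)*f-np.cos(t)*np.array([0,0,1]);return Ro.from_matrix(np.c_[np.cross(y,z),y,z])
if __name__=="__main__":
    a=list(map(float,sys.argv[1:])); s=status.sense(); print(s["tool_pos"].round(1),s["tcp_rot"].round(1),s["ft_force"].round(1)); print(delta(a[:3],frame(*a[3:])).tolist())
E
python3 g.py 405 -4 160 90 20; python3 g.py 330 250 230 90 0
```

```text
[220.7 557.8 230.9] [-180.    -0.   158.4] [-0.9  0.2  0.3]
[-37.811, -45.449, 7.119, -0.066, -0.345, -0.373]
[220.7 557.8 230.9] [-180.    -0.   158.4] [-0.9  0.2  0.3]
[-21.491, -24.594, 0.107, -0.001, -0.0, -0.377]
```

```bash
python3 -m handwheel '{"series":[[[-21.5,-24.6,0,0,0,-0.37,0],[-21.5,-24.6,0,0,0,-0.37,0],[-21.5,-24.6,0,0,0,-0.37,0],[-21.5,-24.6,0,0,0,-0.37,0],[-21.5,-24.6,0,0,0,-0.37,0],[-21.5,-24.6,0,0,0,-0.37,0],[-37.8,-45.4,4,-0.07,-0.345,-0.373,0],[-37.8,-45.4,4,-0.07,-0.345,-0.373,0],[-37.8,-45.4,7.1,-0.07,-0.345,-0.373,0],[-37.8,-45.4,7.1,-0.07,-0.345,-0.373,0],[-37.8,-45.4,7.1,-0.07,-0.345,-0.373,0],[-37.8,-45.4,7.1,-0.07,-0.345,-0.373,0]]]}' 40; python3 g.py 415 -4 49 90 20;python3 g.py 430 -4 49 90 20
```

```text
time: 1.8
tool_pos: [404.6, -7.0, 158.7]
tcp_rot: [179.7, 19.9, 179.5]
ft_force: [-0.6, 0.0, 0.3]
finger_gap: 0.1
grip_force: 0.0
[404.6  -7.  158.7] [179.7  19.9 179.5] [-0.6  0.   0.3]
[2.754, 0.262, 10.668, 0.002, -0.002, -0.009]
[404.6  -7.  158.7] [179.7  19.9 179.5] [-0.6  0.   0.3]
[1.343, 0.274, 11.178, 0.002, -0.002, -0.009]
```

```bash
python3 -m handwheel '{"series":[[[2.7,0.27,10.5,0,0,-0.01,0],[2.7,0.27,10.5,0,0,-0.01,0],[2.7,0.27,10.5,0,0,-0.01,0],[2.7,0.27,10.5,0,0,-0.01,0],[1.8,0.27,10.85,0,0,-0.01,0],[1.8,0.27,10.85,0,0,-0.01,0],[1.8,0.27,10.85,0,0,-0.01,0]]]}'; python3 g.py 480 -4 51 90 20
python3 - <<'E'
from h import *
for n in("top",):
    d=eyes.snapshot(n); cv2.imwrite("pics/c1.png",cv2.resize(d["img"][200:320,220:430],None,fx=3.5,fy=3.5)[:,:,::-1])
E
```

```text
time: 2.68
tool_pos: [425.8, -0.2, 53.0]
tcp_rot: [180.0, 20.1, -179.4]
ft_force: [-0.6, -0.2, 0.1]
finger_gap: -0.2
grip_force: 0.0
[ 4.258e+02 -2.000e-01  5.300e+01] [ 180.    20.1 -179.4] [-0.6 -0.2  0.1]
[-5.017, -0.434, 2.047, 0.004, 0.002, 0.009]
```

View pics/c1.png

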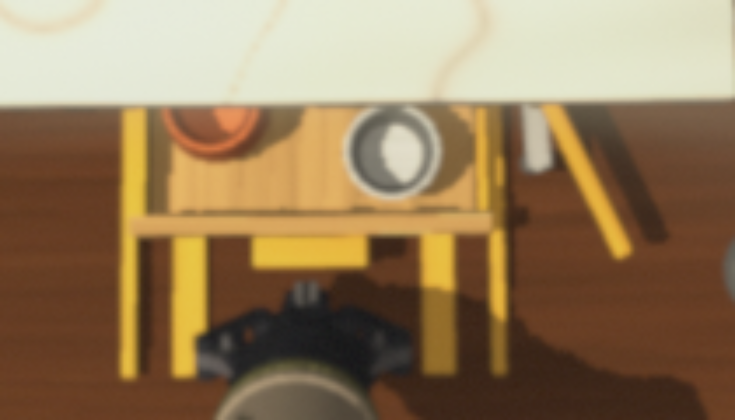

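The fingers are shut and centred on the pull: the tip is at (305,283) and the pull's face runs along (252..368, 268), about 9 mm ahead. I'll push slowly.

```bash
python3 -m handwheel '{"series":[[[-0.38,-0.3,0.14,0,0,0,0],[-0.75,-0.4,0.27,0,0,0,0],[-1.1,-0.4,0.4,0,0,0,0],[-1.5,-0.4,0.55,0,0,0,0],[-1.9,-0.4,0.69,0,0,0,0],[-2.3,-0.4,0.84,0,0,0,0],[-2.7,-0.4,0.98,0,0,0,0],[-3.1,-0.4,1.13,0,0,0,0],[-3.5,-0.4,1.27,0,0,0,0],[-3.9,-0.4,1.42,0,0,0,0],[-4.3,-0.4,1.56,0,0,0,0],[-4.7,-0.4,1.71,0,0,0,0]]]}'; python3 -m handwheel '{"series":[[[-0.3,0,0.11,0,0,0,0],[-0.6,0,0.22,0,0,0,0],[-0.9,0,0.33,0,0,0,0],[-1.2,0,0.44,0,0,0,0]]]}'
```

```text
time: 4.22
tool_pos: [475.7, -3.6, 52.1]
tcp_rot: [180.0, 20.0, -179.4]
ft_force: [-2.0, -0.4, 0.3]
finger_gap: 0.1
grip_force: 0.9
time: 4.72
tool_pos: [488.5, -3.5, 52.2]
tcp_rot: [180.0, 20.0, -179.4]
ft_force: [-2.6, -0.8, -0.4]
finger_gap: 0.0
grip_force: 0.9
```

```bash
f='ft_force|tool_pos'
python3 -m handwheel '{"series":[[[-0.2,0,0.07,0,0,0,0],[-0.4,0,0.14,0,0,0,0],[-0.6,0,0.22,0,0,0,0],[-0.75,0,0.27,0,0,0,0]]]}'|egrep $f
python3 -m handwheel '{"series":[[[-0.1,0,0.035,0,0,0,0],[-0.19,0,0.07,0,0,0,0]]]}'|egrep $f
python3 -m handwheel '{"series":[[[-0.1,0,0.035,0,0,0,0],[-0.19,0,0.07,0,0,0,0]]]}'|egrep $f
```

```text
tool_pos: [496.4, -3.5, 52.2]
ft_force: [-1.6, 0.7, -0.5]
tool_pos: [498.3, -3.4, 52.3]
ft_force: [-1.8, 0.3, -2.2]
tool_pos: [500.4, -3.4, 52.3]
ft_force: [-1.2, -0.1, -1.2]
```

```bash
f='ft_force|tool_pos'
for i in 1; do python3 -m handwheel '{"series":[[[-0.1,0,0.035,0,0,0,0],[-0.1,0,0.035,0,0,0,0]]]}'|egrep $f;done
python3 -m handwheel '{"series":[[[-0.1,0,0.035,0,0,0,0],[-0.1,0,0.035,0,0,0,0]]]}'|egrep $f
python3 -m handwheel '{"series":[[[-0.1,0,0.035,0,0,0,0],[-0.1,0,0.035,0,0,0,0]]]}'|egrep $f
```

```text
tool_pos: [501.6, -3.4, 52.4]
ft_force: [-0.7, 0.1, 0.2]
tool_pos: [502.5, -3.4, 52.3]
ft_force: [-1.6, -0.0, -0.3]
tool_pos: [502.8, -3.2, 52.0]
ft_force: [-9.3, 0.1, 6.5]
```

```bash
f='ft_force|tool_pos'
python3 -m handwheel '{"series":[[[-0.05,0,0.017,0,0,0,0],[-0.05,0,0.017,0,0,0,0]]]}'|egrep $f
python3 -m handwheel '{"series":[[[0.3,0,-0.1,0,0,0,0],[1.9,0,-0.7,0,0,0,0],[3,0,-2,0,0,0,0],[3,0,-7,0,0,0,0],[3,0,-12,0,0,0,0],[3,0,-14,0,0,0,0],[3,0,-14,0,0,0,0]]]}'|egrep $f
python3 - <<'E'
from h import *
d=eyes.snapshot("top"); cv2.imwrite("pics/c2.png",cv2.resize(d["img"][200:320,220:430],None,fx=3.5,fy=3.5)[:,:,::-1])
E
for p in "455 -215 150" "455 -215 76"; do python3 g.py $p 115 0; done
```

```text
tool_pos: [502.9, -3.1, 51.9]
ft_force: [-13.1, 0.9, 8.6]
tool_pos: [429.5, -4.6, 176.4]
ft_force: [0.4, -0.4, -0.2]
[428.7  -4.4 174.4] [ 180.    20.2 -179.4] [-0.  -0.6  0.1]
[-1.43, -21.084, 3.123, -0.075, 0.348, -0.422]
[428.7  -4.4 174.4] [ 180.    20.2 -179.4] [-0.  -0.6  0.1]
[1.127, -21.085, 10.067, -0.075, 0.348, -0.422]
```

View pics/c2.png

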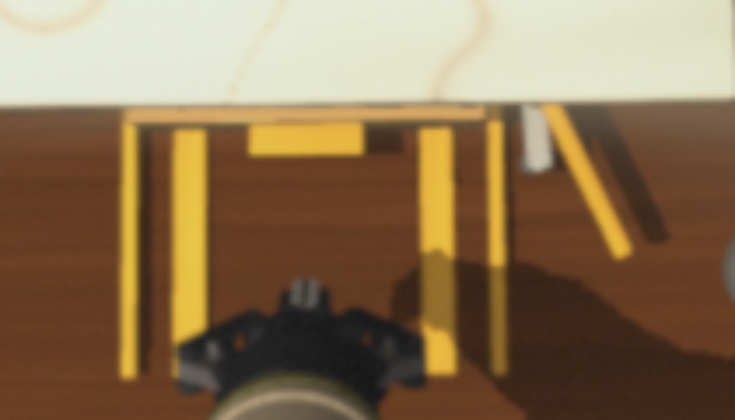

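The tray now stands at the stop: force jumped from 1.6 to 13 N within 1 mm. The panel is flush at row 115 and the lever is still at (630,258). Next is the lever, which I'll push with the pad's edge (tool +x), square to it.

```bash
cat > lev.py <<'E'
import sys
from g import *
A=np.array([562.4,-139.2])
def pose(phi,off,z,rad=110):
    a=np.radians(-155.76-phi);u=np.array([np.cos(a),np.sin(a)]);t=np.array([u[1],-u[0]])
    return np.r_[A+rad*u-off*t,z],frame(24.24-phi)
def here():
    s=status.sense();p=s["tool_pos"][:2]-A;rot=Ro.from_euler('xyz',s["tcp_rot"],degrees=True).as_matrix();x=rot[:2,0]
    print("pos",s["tool_pos"].round(1),"f_along_toolx",(s["ft_force"][:2]@x).round(2),"f_y",(s["ft_force"][:2]@rot[:2,1]).round(2),"toolx ang",np.degrees(np.arctan2(x[1],x[0])).round(1),"implied phi off17",
     (np.degrees(np.arctan2(p[1],p[0])-np.arctan2(-17.,110.))*-1-155.76).round(1)%360,"r",np.hypot(*p).round(1))
if __name__=="__main__":
    here()
    for a in sys.argv[1:]: print(a,delta(*pose(*map(float,a.split(",")))).tolist())
E
python3 lev.py 0,28,150 0,28,78
```

```text
pos [428.7  -4.4 174.4] f_along_toolx 0.01 f_y -0.6 toolx ang -179.4 implied phi off17 60.69999999999999 r 189.9
0,28,150 [-3.18, -20.592, 3.767, 0.204, 0.312, 1.145]
0,28,78 [-0.692, -20.593, 10.523, 0.204, 0.312, 1.145]
```

```bash
python3 -m handwheel '{"series":[[[-1,-4,0,0.02,0.04,0.15,0],[-2,-9,0,0.06,0.09,0.32,0],[-3.18,-14,0,0.09,0.14,0.5,0],[-3.18,-20.6,3,0.12,0.19,0.68,0],[-3.18,-20.6,3.7,0.15,0.24,0.86,0],[-3.18,-20.6,3.7,0.19,0.29,1.04,0],[-3.18,-20.6,3.7,0.204,0.312,1.145,0],[-3.18,-20.6,3.7,0.204,0.312,1.145,0],[-3.18,-20.6,3.7,0.204,0.312,1.145,0]]]}'; python3 lev.py 0,28,78 0,21,78
```

```text
time: 8.78
tool_pos: [472.1, -209.4, 148.2]
tcp_rot: [-179.8, -0.1, 114.4]
ft_force: [0.0, -0.1, 0.3]
finger_gap: 0.1
grip_force: 0.0
pos [ 472.1 -209.4  148.2] f_along_toolx -0.06 f_y -0.02 toolx ang 114.4 implied phi off17 337.6 r 114.4
0,28,78 [-0.124, 0.141, 7.017, -0.003, -0.002, 0.003]
0,21,78 [0.576, 0.143, 7.018, -0.003, -0.002, 0.003]
```

```bash
python3 -m handwheel '{"series":[[[-0.1,0.14,3,0,0,0,0],[-0.1,0.14,6,0,0,0,0],[-0.1,0.14,7,0,0,0,0],[-0.1,0.14,7,0,0,0,0],[0.6,0.14,7,0,0,0,0],[0.6,0.14,7,0,0,0,0]]]}' | grep ft; python3 lev.py
python3 -m handwheel '{"series":[[[0.2,0,0,0,0,0,0],[0.4,0,0,0,0,0,0],[0.4,0,0,0,0,0,0]]]}' | grep ft;  python3 lev.py 0,17,78 8,16,78 16,16,78 24,16,78
```

```text
ft_force: [-0.7, -0.3, -0.0]
pos [ 471.7 -203.6   80.8] f_along_toolx -0.01 f_y -0.8 toolx ang 114.3 implied phi off17 340.1 r 111.2
ft_force: [-0.2, 0.3, -0.4]
pos [ 469.5 -199.9   79.6] f_along_toolx 0.37 f_y -0.05 toolx ang 114.3 implied phi off17 342.3 r 111.0
0,17,78 [0.021, -0.034, 0.165, -0.002, -0.001, 0.0]
8,16,78 [1.668, -0.149, 0.167, -0.002, -0.001, 0.14]
16,16,78 [3.215, -0.048, 0.169, -0.002, -0.001, 0.28]
24,16,78 [4.734, 0.268, 0.171, -0.002, -0.001, 0.419]
```

```bash
sed -i 's/(np.degrees(np.arctan2(p\[1\],p\[0\])-np.arctan2(-17.,110.))\*-1-155.76).round(1)%360/((-155.76+8.785-np.degrees(np.arctan2(p[1],p[0])))%360).round(1)/' lev.py
python3 -m handwheel '{"series":[[[0.4,0,0.1,0,0,0.03,0],[0.8,-0.1,0.17,0,0,0.07,0],[1.25,-0.13,0.17,0,0,0.105,0],[1.67,-0.15,0.17,0,0,0.14,0]]]}' | grep ft; python3 lev.py
python3 -m handwheel '{"series":[[[0.4,0.02,0,0,0,0.035,0],[0.8,0.04,0,0,0,0.07,0],[1.2,0.07,0,0,0,0.105,0]]]}' | grep ft; python3 lev.py 20,17,78 24,17,78 28,17,78 32,17,78
```

```text
ft_force: [2.1, -6.0, 2.4]
pos [ 462.4 -187.    79.2] f_along_toolx -6.39 f_y 0.38 toolx ang 106.1 implied phi off17 7.5 r 110.8
ft_force: [-3.1, -7.0, 2.7]
pos [ 458.8 -175.2   78.7] f_along_toolx -6.31 f_y -4.3 toolx ang 100.1 implied phi off17 13.8 r 109.7
20,17,78 [1.163, -0.285, 0.071, -0.002, 0.002, 0.102]
24,17,78 [1.94, -0.298, 0.069, -0.002, 0.002, 0.172]
28,17,78 [2.715, -0.257, 0.067, -0.002, 0.002, 0.241]
32,17,78 [3.486, -0.162, 0.065, -0.002, 0.003, 0.311]
```

```bash

python3 -m handwheel '{"series":[[[0.4,-0.12,0.03,0,0,0.035,0],[0.8,-0.22,0.07,0,0,0.07,0],[1.16,-0.285,0.07,0,0,0.102,0],[1.55,-0.3,0.07,0,0,0.137,0],[1.94,-0.3,0.07,0,0,0.172,0],[2.32,-0.28,0.07,0,0,0.207,0],[2.71,-0.26,0.07,0,0,0.241,0]]]}' | grep ft; python3 lev.py 29,17,78 30,17,78 32,17,78 34,17,78 36,17,78 38,17,78
```

```text
ft_force: [4.1, -6.4, 2.1]
pos [ 452.8 -149.    78.6] f_along_toolx -6.13 f_y 4.53 toolx ang 86.3 implied phi off17 27.9 r 110.1
29,17,78 [0.187, -0.154, 0.063, 0.001, 0.003, 0.018]
30,17,78 [0.38, -0.178, 0.062, 0.001, 0.003, 0.035]
32,17,78 [0.766, -0.217, 0.061, 0.001, 0.003, 0.07]
34,17,78 [1.154, -0.243, 0.06, 0.001, 0.003, 0.105]
36,17,78 [1.542, -0.255, 0.059, 0.002, 0.003, 0.14]
38,17,78 [1.931, -0.253, 0.058, 0.002, 0.003, 0.175]
```

```bash

python3 -m handwheel '{"series":[[[0.38,-0.05,0.03,0,0,0.035,0],[0.77,-0.08,0.05,0,0,0.07,0],[1.15,-0.11,0.05,0,0,0.105,0]]]}' | grep ft; python3 lev.py
python3 -m handwheel '{"series":[[[0.38,-0.05,0.03,0,0,0.035,0],[0.77,-0.08,0.05,0,0,0.07,0]]]}' | grep ft; python3 lev.py
python3 -m handwheel '{"series":[[[0.38,-0.05,0,0,0,0.035,0],[0.77,-0.08,0,0,0,0.07,0]]]}' | grep ft; python3 lev.py 43,17,78 44,17,78 46,17,78
```

```text
ft_force: [1.0, -6.5, 3.7]
pos [ 452.  -137.4   78. ] f_along_toolx -6.23 f_y 2.11 toolx ang 80.2 implied phi off17 33.9 r 110.4
ft_force: [-0.0, -7.0, 3.8]
pos [ 452.1 -129.6   77.3] f_along_toolx -6.83 f_y 1.66 toolx ang 76.2 implied phi off17 38.0 r 110.7
ft_force: [-0.5, -6.6, 5.0]
pos [ 453.  -121.9   77.3] f_along_toolx -6.47 f_y 1.51 toolx ang 72.2 implied phi off17 42.0 r 110.7
43,17,78 [0.179, -0.085, -0.073, -0.0, 0.002, 0.017]
44,17,78 [0.371, -0.11, -0.074, -0.0, 0.002, 0.035]
46,17,78 [0.758, -0.149, -0.074, -0.0, 0.002, 0.07]
```

```bash

python3 -m handwheel '{"series":[[[0.2,-0.03,0,0,0,0.0175,0],[0.38,-0.05,-0.03,0,0,0.035,0]]]}' | grep ft; python3 lev.py
python3 -m handwheel '{"series":[[[0.2,-0.03,0,0,0,0.0175,0],[0.38,-0.05,-0.03,0,0,0.035,0]]]}' | grep ft; python3 lev.py
python3 -m handwheel '{"series":[[[0.2,-0.03,0,0,0,0.0175,0],[0.38,-0.05,0,0,0,0.035,0]]]}' | grep ft; python3 lev.py 49,17,78 50,17,78 51,17,78
```

```text
ft_force: [0.6, -7.2, 1.2]
pos [ 453.7 -118.1   77.4] f_along_toolx -6.62 f_y 3.01 toolx ang 70.3 implied phi off17 44.0 r 110.7
ft_force: [2.4, -6.9, -1.5]
pos [ 454.4 -114.4   77.4] f_along_toolx -5.5 f_y 4.74 toolx ang 68.2 implied phi off17 46.0 r 110.8
ft_force: [1.1, -8.1, 0.1]
pos [ 455.4 -110.7   77.4] f_along_toolx -6.97 f_y 4.25 toolx ang 66.2 implied phi off17 47.9 r 110.8
49,17,78 [0.194, -0.081, -0.062, -0.0, 0.002, 0.017]
50,17,78 [0.387, -0.106, -0.062, -0.0, 0.002, 0.035]
51,17,78 [0.58, -0.127, -0.063, -0.0, 0.002, 0.052]
```

```bash

python3 -m handwheel '{"series":[[[0.1,0,0,0,0,0.01,0],[0.2,0,0,0,0,0.0175,0]]]}' >/dev/null; python3 lev.py
python3 -m handwheel '{"series":[[[0.1,-0.01,0,0,0,0.01,0],[0.2,-0.01,0,0,0,0.0175,0]]]}' >/dev/null; python3 lev.py
python3 -m handwheel '{"series":[[[0.1,-0.01,0,0,0,0.01,0],[0.2,-0.01,0,0,0,0.0175,0]]]}' >/dev/null; python3 lev.py 52,17,78 53,17,78
```

```text
pos [ 455.9 -108.8   77.4] f_along_toolx -6.29 f_y 2.27 toolx ang 65.3 implied phi off17 49.0 r 110.8
pos [ 456.5 -106.9   77.4] f_along_toolx -7.05 f_y 1.33 toolx ang 64.3 implied phi off17 50.0 r 110.7
pos [ 457.1 -105.    77.3] f_along_toolx -7.07 f_y 0.81 toolx ang 63.2 implied phi off17 51.0 r 110.7
52,17,78 [0.178, -0.083, -0.069, -0.001, 0.003, 0.018]
53,17,78 [0.371, -0.108, -0.069, -0.001, 0.003, 0.035]
```

```bash

python3 -m handwheel '{"series":[[[0.1,-0.01,0,0,0,0.01,0],[0.2,-0.02,0,0,0,0.0175,0]]]}' >/dev/null; python3 lev.py
python3 -m handwheel '{"series":[[[0.1,-0.01,0,0,0,0.01,0],[0.2,-0.02,0,0,0,0.0175,0]]]}' >/dev/null; python3 lev.py
python3 -m handwheel '{"series":[[[0.1,-0.01,0,0,0,0.01,0],[0.2,-0.02,0,0,0,0.0175,0]]]}' >/dev/null; python3 lev.py
```

```text
pos [ 457.6 -103.3   77.3] f_along_toolx -8.55 f_y 0.77 toolx ang 62.2 implied phi off17 51.9 r 110.7
pos [ 458.2 -101.6   77.3] f_along_toolx -9.9 f_y 0.59 toolx ang 61.2 implied phi off17 52.9 r 110.8
pos [ 458.8 -100.    77.3] f_along_toolx -11.75 f_y -0.21 toolx ang 60.2 implied phi off17 53.8 r 110.7
```

```bash
for i in 1 2 3 4; do python3 -m handwheel '{"series":[[[0,0,0,0,0,0,0]]]}' >/dev/null; python3 lev.py; done
```

```text
pos [458.9 -99.9  77.3] f_along_toolx -10.46 f_y 0.03 toolx ang 60.3 implied phi off17 53.8 r 110.8
pos [458.8 -99.9  77.3] f_along_toolx -10.67 f_y -0.55 toolx ang 60.3 implied phi off17 53.8 r 110.8
pos [458.8 -99.9  77.3] f_along_toolx -10.3 f_y 0.69 toolx ang 60.3 implied phi off17 53.8 r 110.8
pos [458.8 -99.9  77.3] f_along_toolx -10.8 f_y -0.96 toolx ang 60.3 implied phi off17 53.8 r 110.8
```

It settles at about 10.6 N, with a peak near 11.3 N. That's inside the snug window, so I'll back off and look.

```bash
python3 -m handwheel '{"series":[[[-0.3,0,0,0,0,0,0],[-1.5,0,0,0,0,0,0],[-3,0,0,0,0,0,0],[-3,0,-4,0,0,0,0],[-3,0,-9,0,0,0,0],[-8,8,-12,0,0,0,0],[-12,14,-12,0,0,0,0],[-12,14,-12,0,0,0,0],[-12,14,-12,0,0,0,0]]]}'; python3 - <<'E'
from h import *
a=[cv2.resize(eyes.snapshot(n)["img"][s],(400,300)) for n,s in(("top",np.s_[190:310,230:390]),("scene",np.s_[95:215,200:360]))]
b=[cv2.resize(eyes.snapshot(n)["img"],(400,250)) for n in("top","scene")]
cv2.imwrite("pics/c3.png",np.vstack([np.hstack(a),np.hstack(b)])[:,:,::-1])
E
```

```text
time: 16.4
tool_pos: [521.7, -275.2, 196.1]
tcp_rot: [-179.8, 0.1, 60.2]
ft_force: [-0.2, 1.2, -0.7]
finger_gap: -0.1
grip_force: 0.0
```

View pics/c3.png

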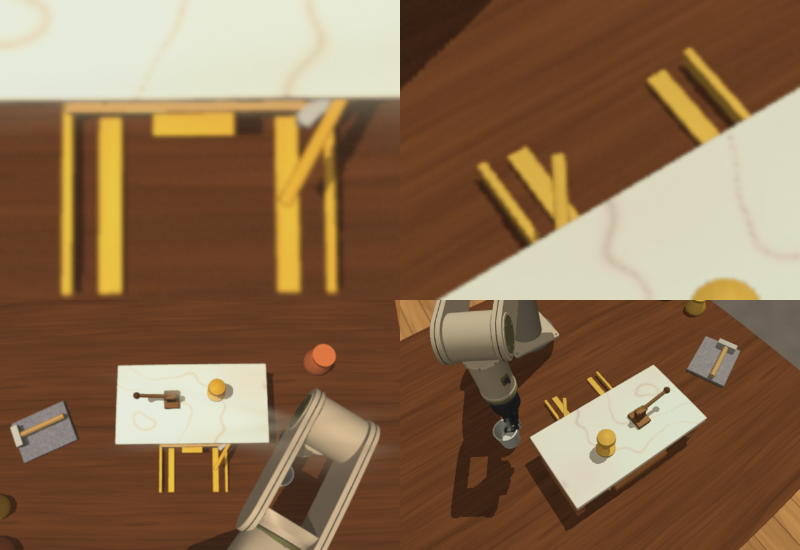

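The tray is home and its panel is flush at (180,108). The finger bears on the panel at (313,112), the lever is at (310,150), and the stake and press haven't moved. The arm is clear of everything.

```bash
python3 -c "
from bench import r
print(r.hand_in())"
```

```text
the job is handed in; nothing more can be done
None
```

The job is handed in at about 16 s of robot time: the tray is home at its felt stop and the clamp finger bears on its front at about 10.6 N. The stake and press were left in place; I last saw the cup and cezve standing just before the slow push, and the slab hides them now.

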